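Build the stepped spacer stack on the gauge stand and trip its plunger

ROBOT

A 6-joint arm with a two-finger parallel gripper is mounted at the origin on a cart in front of the work surface, level with it; the furniture and walls round the work are solid. World frame = base frame: x ahead of the robot, y to its left, z up, the work surface at z = 0. Lengths are in m, angles in degrees, forces in N, time in s.
With the tool pointing down it reaches from about 0.3 to 0.75 m from the base axis. Payload 8.5 kg.
Tool frame: the origin (TCP) lies on the centre line of the jaws, within the pads' length; the fingertips stand 19 mm ahead of it and the grasp point (between the pads) is the TCP (env.tcp_to_tips is the z of the fingertips in the tool frame, in m); z points along the fingers, y is the line along which they close (so a half turn about z gives the same grasp; the last joint's range is limited). The gripper opens to 85 mm and grips with 20 to 120 N. Pads are 22 mm wide; open, the fingers measure 114 mm over their backs; the gripper's body (76 mm by 85 mm) begins 54 mm behind the grasp point. The pads swing forward as they close: fully open they stand 13 mm farther back than shut.
Start: joints at [-75.476, 21.807, 74.336, -0, 83.858, -12.336], TCP at [0.248, -0.491, 0.25] pointing down, gripper open.
Joint ranges: [-178.18, 178.18], [-50.72, 133.34], [12.68, 142.11], [-81.47, 261.47], [9.98, 163.14], [-165.26, 165.26]. Speed limits (degrees/s): [136.94, 136.94, 180, 180, 180, 180].

INTERFACE

Orientations are given as a 3x3 rotation matrix whose columns are the frame's x, y, z axes.
In Python, from rig import env gives the robot as it stands.
- The arm moves only by the tool servo_tool, never from a script. Its argument "steps" is a list of rows, each an object of numbers: "tx", "ty", "tz": the shift along the world's x, y, z in cm; "yaw": the turn about the world's z in degrees; "claw": the finger opening in cm, from 0 to 8.54. In form: [{"tx": .., "ty": .., "tz": .., "yaw": .., "claw": ..}, ...]. A call has 1 to 20 rows; each row shifts and turns the commanded pose from where the row before left it; what a row does not reach is not made up. A row lasts 1/10 s, in which the tool goes at most 50 mm and 8.59 degrees, less where a joint would pass 70% of its speed; a pose out of reach is approached as far as the arm can. A call with a gripper value outside its range is refused whole. The fingers move at their own pace and stop on an object; "newtons" is the grip in N (left out, the last holds). Time passes only in rows, so rows that do not move let the fingers close. It gives the time, the measured TCP pose, the force, the opening and the grip force at its end, in the units of the state.
- env.observe(): the state, without advancing time (a new reading comes with each control period).
- env.get_image(name): name is "side" or "top" or "wrist"; returns (picture, depth): 420x560x3 uint8, red, green, blue; 420x560 float32, m along the optical axis (not along the pixel's ray), 0 where there is no reading.
- env.camera_model(name): a dict with "fovy" (degrees; the focal length in pixels is half the picture's height over the tangent of half this angle, whatever the lens; pixels are square), "cx", "cy" (the principal point, pixels), "dist_coeffs" ([k1, k2, p1, p2, k3] as OpenCV has them; the pictures are not rectified), "T" (4x4, takes a point from camera to world coordinates). Camera axes: x right, y down, z forward; pixel columns grow to the right and rows downward; lengths in m; the calibration is good to about 2 mm. A picture is of the moment at which its call begins: read the wrist's pose just before it. camera_model takes no time and is no camera call; for the wrist camera it gives the pose at the moment of the call.
- env.close_job(): hands the job in; it is judged then, once.
The state is a dict: "time_s": time; "q": joint angles; "qvel": joint speeds; "joint_efforts": joint torques, N m; "position": TCP position; "tool_rot": TCP orientation; "ft_force": force on the tool from outside, world axes, zero at the start; "wrist_torque": the same for the moment, N m; "grip_width": finger opening in m; "gripper_force": force on a finger pad.
Only numpy, scipy, OpenCV 4.12 (cv2) and the standard library are available. Lean on these libraries where they do the work, as an engineer would, in place of code of your own. Each camera call takes 0.05 s, during which the arm holds its last target. There are 200 camera calls.

TASK

The widest spacer ring is already on the upright arbor of the gauge stand: thread the other two on above it, the wider one first and the smallest on top, so that each lies flat on the one below. When the stack is complete, push the sprung plunger on the stand all the way down to register it and let it spring back up. Leave the stack seated and the other things on the cabinets where they are.

Things in the scene. Friction and masses are not known exactly. Their poses are not given: they have to be found in the camera images.
- gauge_stand: Grey stand fixed to the cabinet top: plate 80 mm (x) by 170 mm (y), its top face 14 mm above the surface. Origin at the centre of its underside, z up. A steel arbor stands upright at local y = -45 mm, a sprung plunger in a round aluminium boss (32 mm diameter, 22 mm high above the plate) at local y = +55 mm. The yaw varies. A tissue box and a tip box stand behind it
- arbor_seat (a point): On the arbor's axis at its foot, on the 3 mm steel seat washer (72 mm diameter), 17 mm above the surface; axes as the stand's. The arbor is 12 mm in diameter up to 46 mm above this point, then tapers to 5 mm at 56 mm
- arbor_tip (a point): Centre of the arbor's tip, 56 mm above arbor_seat
- spacer_large: Largest spacer, 66 mm outer diameter, 12 mm thick, loose on the arbor at the start and resting on the seat; origin at the centre of its underside, z up along its bore. Plain white plastic ring, bore 15 mm, lies flat, may be gripped round its outside from above
- spacer_medium: Middle spacer, 50 mm outer diameter, 18 mm thick, on the cabinet top; origin at the centre of its underside, z up along its bore. Plain white plastic ring, bore 15 mm, lies flat, may be gripped round its outside from above
- spacer_small: Smallest spacer, 36 mm outer diameter, 14 mm thick, on the cabinet top; origin at the centre of its underside, z up along its bore. Plain white plastic ring, bore 15 mm, lies flat, may be gripped round its outside from above
- plunger_top (a point): Centre of the top of the plunger's round grey head (24 mm diameter, flat top 16 mm across); 56 mm above the surface when up, moves down with the plunger
- plunger (a joint): Plunger travel in m: 0 up, 0.010 fully down against its stop. Spring force 2 N at the top, 6 N fully down; returns by itself
- blue_bottle: White reagent bottle with blue screw cap, 57 mm diameter, 123 mm tall; a bystander, origin at the centre of its underside
- yellow_bottle: White reagent bottle with a yellow band and white cap, 45 mm diameter, 90 mm tall; a bystander, origin at the centre of its underside
- vial: Small clear vial with white cap, 27 mm diameter, 61 mm tall; a bystander, origin at the centre of its underside
- calculator: Pocket calculator 118 x 70 x 13 mm lying flat on the right-hand cabinet top. Behind it stands a row of fixed books, up to about 280 mm tall, at x > 0.52 m and y < -0.2 m: keep the hand in front of them; a bystander, origin at the centre of its underside
- pen: Black pen 145 mm long lying flat; a bystander, origin at the centre of its underside
- forceps: Steel forceps 125 mm long lying flat; a bystander, origin at the centre of its underside

How it is judged:
By the outcome, as a careful person would: the job done as asked, in the order asked, and still so for the second after the job is handed in, with the robot touching nothing.
It also fails if it takes over 69 s, if anything falls off the work surface, if the arm or the gripper's body presses on something with over 40 N, if the wrist force passes 120 N, or if a joint passes its speed limit or range.

## Working session

There is one attempt and no reset: what is moved stays moved. The work goes in short steps, Python scripts to look and compute and a tool call to move; the robot and the scene stay as the last step left them, time stands still between calls to the robot, and variables do not carry over. Pictures are saved under pics/ and viewed, at most 10 in all, crops included, and the job is handed in when it is done.

Besides the shell and the picture viewer there is one more tool, called as name(argument=value, ...), one argument or row to a line, values as JSON. servo_tool: Moves the arm, as the interface text tells. Its arguments: {"type":"object","properties":{"steps":{"type":"array"},"newtons":{"type":"number"}},"required":["steps"]}

```bash
mkdir -p pics; cat > h.py <<'E'
import numpy as np, cv2
from rig import env
def K(m):
    f=210/np.tan(np.radians(m["fovy"]/2)); return np.array([[f,0,m["cx"]],[0,f,m["cy"]],[0,0,1.]])
def ray(m,uv):
    p=cv2.undistortPoints(np.array(uv,float).reshape(-1,1,2),K(m),np.array(m["dist_coeffs"],float)).reshape(-1,2)
    return np.c_[p,np.ones(len(p))]
def plane(m,uv,z):
    T=np.array(m["T"]); d=ray(m,uv)@T[:3,:3].T; o=T[:3,3]
    return o+d*((z-o[2])/d[:,2])[:,None]
def cloud(m,D):
    v,u=np.mgrid[:420,:560]; r=ray(m,np.c_[u.ravel(),v.ravel()])*D.ravel()[:,None]
    T=np.array(m["T"]); return (r@T[:3,:3].T+T[:3,3]).reshape(420,560,3)
def snap(n,save=None):
    m=env.camera_model(n); im,D=env.get_image(n)
    if save: cv2.imwrite(f"pics/{save}.png",im[:,:,::-1])
    return m,im,D
E
python3 - <<'E'
from h import *
a=[]
for n in("top","side"):
    m,im,D=snap(n); a.append(im); print(n,np.round(m["T"],3).tolist(),m["fovy"],(D>0).mean())
    np.savez(f"{n}.npz",im=im,D=D)
    cv2.imwrite(f"pics/{n}0.png",im[:,:,::-1])
print(env.observe()["time_s"],env.observe()["tool_rot"])
E
```

```text
top [[0.003, -0.997, 0.073, 0.47], [-1.0, -0.004, -0.011, -0.046], [0.011, -0.073, -0.997, 1.541], [0.0, 0.0, 0.0, 1.0]] 43.300981644505036 0.8896598639455783
side [[-0.978, -0.119, 0.171, 0.414], [-0.207, 0.637, -0.742, 0.672], [-0.021, -0.761, -0.648, 0.72], [0.0, 0.0, 0.0, 1.0]] 56.329003908002775 0.8780357142857143
0.1 [[ 8.92113726e-01  4.51810788e-01 -3.34191542e-04]
 [ 4.51810824e-01 -8.92112850e-01  1.28131392e-03]
 [ 2.80774885e-04 -1.29406910e-03 -9.99999123e-01]]
```

View pics/top0.png

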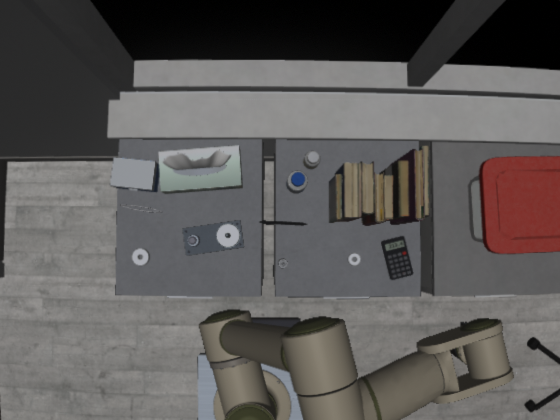

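View pics/side0.png

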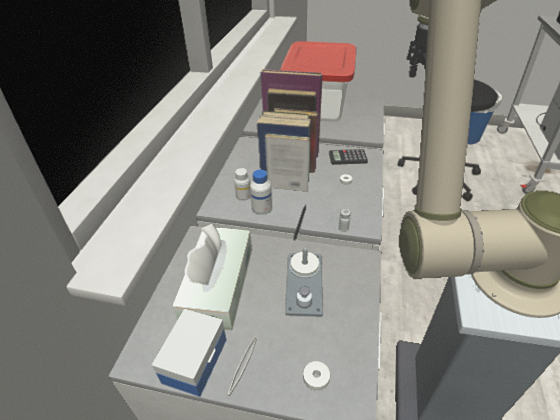

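The top view shows the medium ring at (140,257), the small ring at (355,259), the large ring on the arbor at (228,236) and the plunger at (194,240). The side view shows them at (316,375), (346,179), (304,262) and (304,297).

```bash
python3 - <<'E'
from h import *
def comp(n,uv,z,w,lo=150):
    d=np.load(n+".npz"); im=d["im"]; m=env.camera_model(n)
    u,v=uv; c=im[v-w:v+w+1,u-w:u+w+1].min(2); M=(c>lo).astype(np.uint8)
    cs,_=cv2.findContours(M,cv2.RETR_EXTERNAL,cv2.CHAIN_APPROX_NONE); k=max(cs,key=cv2.contourArea)
    p=k.reshape(-1,2)+[u-w,v-w]
    P=plane(m,p,z)[:,:2].astype(np.float32); (x,y),r=cv2.minEnclosingCircle(P*1000)
    print(n,uv,"ctr mm",round(x,1),round(y,1),"r",round(r,1),"pix",len(p))
for n,L in(("top",[(140,257),(355,259),(228,236)]),("side",[(316,375),(346,179),(304,262)])):
    for uv,z,w in zip(L,(.018,.014,.029),(20,16,22)): comp(n,uv,z,w)
for n,L in (("top",(194,240)),("side",(304,289))):
    print(n,"plunger",plane(env.camera_model(n),[L],.056))
E
```

```text
top (140, 257) ctr mm 434.1 326.4 r 22.5 pix 42
top (355, 259) ctr mm 429.9 -293.6 r 15.7 pix 28
top (228, 236) ctr mm 497.8 71.4 r 31.6 pix 61
side (316, 375) ctr mm 432.1 328.6 r 54.4 pix 160
side (346, 179) ctr mm 427.2 -286.5 r 95.2 pix 128
side (304, 262) ctr mm 501.6 70.4 r 83.3 pix 273
top plunger [[0.48280669 0.16330104 0.056     ]]
side plunger [[0.48286344 0.16998479 0.056     ]]
```

servo_tool(
  steps=[
    {"tx":1.5,"ty":4.3,"yaw":3.5,"claw":8.5},
    {"tx":1.5,"ty":4.3,"yaw":3.5},
    {"tx":1.5,"ty":4.3,"yaw":3.5},
    {"tx":1.5,"ty":4.3,"yaw":3.5},
    {"tx":1.5,"ty":4.3,"yaw":3.5},
    {"tx":1.5,"ty":4.3,"yaw":3.5},
    {"tx":1.5,"ty":4.3,"yaw":3.5},
    {"tx":1.5,"ty":4.3,"yaw":3.5},
    {"tx":1.5,"ty":4.3,"yaw":3.5},
    {"tx":1.5,"ty":4.3,"yaw":3.5},
    {"tx":0.5,"ty":4.3,"yaw":3.5},
    {"tx":0.5,"ty":4.3,"yaw":3.5},
    {"tx":0.5,"ty":4.3,"yaw":3.5},
    {"tx":0.5,"ty":4.3,"yaw":3.5},
    {"tx":0.4,"ty":4.3,"yaw":3.5},
    {"tx":0.4,"ty":4.3,"yaw":3.5},
    {"tx":0.4,"ty":4.3,"yaw":3.5},
    {"tx":0.4,"ty":4.3,"yaw":3.5},
    {"tx":0,"ty":4.3,"tz":-3},
    {"tx":0,"ty":0,"tz":-3},
  ],
)

```text
invalid input at $.steps[0]: expected keys tx, ty, tz, yaw, claw
```

```bash
python3 - <<'E'
from h import *
print(env.observe()["time_s"],env.observe()["position"],env.observe()["tool_rot"])
m,im,D=snap("wrist","w1"); print(np.round(m["T"],3).tolist())
np.savez("w1.npz",im=im,D=D,T=m["T"])
E
```

```text
0.1 [ 0.24843019 -0.49042319  0.24977371] [[ 8.92113726e-01  4.51810788e-01 -3.34191542e-04]
 [ 4.51810824e-01 -8.92112850e-01  1.28131392e-03]
 [ 2.80774885e-04 -1.29406910e-03 -9.99999123e-01]]
[[0.451, -0.859, -0.244, 0.31], [-0.892, -0.434, -0.123, -0.459], [-0.001, 0.273, -0.962, 0.375], [0.0, 0.0, 0.0, 1.0]]
```

View pics/w1.png

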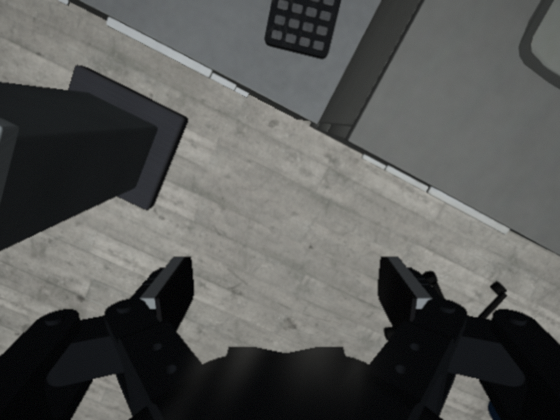

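Moves were refused (all keys needed); the wrist picture shows only the floor, with the open fingers at (170,290) and (400,290).

servo_tool(
  steps=[
    {"tx":1.5,"ty":4.3,"tz":0,"yaw":3.5,"claw":8.5},
    {"tx":1.5,"ty":4.3,"tz":0,"yaw":3.5,"claw":8.5},
    {"tx":1.5,"ty":4.3,"tz":0,"yaw":3.5,"claw":8.5},
    {"tx":1.5,"ty":4.3,"tz":0,"yaw":3.5,"claw":8.5},
    {"tx":1.5,"ty":4.3,"tz":0,"yaw":3.5,"claw":8.5},
    {"tx":1.5,"ty":4.3,"tz":0,"yaw":3.5,"claw":8.5},
    {"tx":1.5,"ty":4.3,"tz":0,"yaw":3.5,"claw":8.5},
    {"tx":1.5,"ty":4.3,"tz":0,"yaw":3.5,"claw":8.5},
    {"tx":1.5,"ty":4.3,"tz":0,"yaw":3.5,"claw":8.5},
    {"tx":1.5,"ty":4.3,"tz":0,"yaw":3.5,"claw":8.5},
    {"tx":0.5,"ty":4.3,"tz":0,"yaw":3.5,"claw":8.5},
    {"tx":0.5,"ty":4.3,"tz":0,"yaw":3.5,"claw":8.5},
    {"tx":0.5,"ty":4.3,"tz":0,"yaw":3.5,"claw":8.5},
    {"tx":0.5,"ty":4.3,"tz":0,"yaw":3.5,"claw":8.5},
    {"tx":0.4,"ty":4.3,"tz":0,"yaw":3.5,"claw":8.5},
    {"tx":0.4,"ty":4.3,"tz":0,"yaw":3.5,"claw":8.5},
    {"tx":0.4,"ty":4.3,"tz":0,"yaw":3.5,"claw":8.5},
    {"tx":0.4,"ty":4.3,"tz":0,"yaw":3.5,"claw":8.5},
    {"tx":0,"ty":4.3,"tz":-3,"yaw":0,"claw":8.5},
    {"tx":0,"ty":0,"tz":-3,"yaw":0,"claw":8.5},
  ],
)

```text
time_s: 2.15
position: [0.4341, 0.3283, 0.1909]
tool_rot: [[-0.002, 1.0, 0.002], [1.0, 0.002, 0.002], [0.002, 0.002, -1.0]]
ft_force: [0.8, -0.2, 0.1]
grip_width: 0.085
gripper_force: 0.0
```

```bash
cat >> h.py <<'E'
def rings(save,zs,lo=120):
    """white blobs in the wrist view: centre of fitted ellipse cast on each z"""
    o=env.observe(); m,im,D=snap("wrist",save); np.savez(save+".npz",im=im,D=D)
    print(round(o["time_s"],2),np.round(o["position"],4),np.round(o["tool_rot"][:,1],3),"F",np.round(o["ft_force"],1),"w",o["grip_width"],"g",o["gripper_force"])
    M=(im.min(2)>lo).astype(np.uint8)
    cs,_=cv2.findContours(M,cv2.RETR_EXTERNAL,cv2.CHAIN_APPROX_NONE)
    for k in cs:
        if cv2.contourArea(k)<300: continue
        print("blob",cv2.boundingRect(k),cv2.contourArea(k))
        for z in zs:
            P=plane(m,k.reshape(-1,2),z)[:,:2].astype(np.float32)*1000
            e=cv2.fitEllipse(P); print("  z",z,np.round(e[0],1),"axes",np.round(e[1],1))
E
python3 -c "
from h import *
rings('w2',[.018])"
```

```text
2.15 [0.4341 0.3283 0.1909] [1.    0.002 0.002] F [ 0.8 -0.2  0.1] w 0.08502653076315872 g 0.0
blob (103, 389, 28, 31) 417.5
  z 0.018 [226.6  51.2] axes [28.1 53.4]
blob (474, 385, 25, 35) 429.5
  z 0.018 [683.9  50.4] axes [25.5 64.9]
blob (0, 324, 31, 32) 480.0
  z 0.018 [116.2 158.7] axes [24.9 59. ]
blob (487, 274, 73, 56) 2740.5
  z 0.018 [706.2 204.6] axes [ 66.9 100.9]
blob (347, 199, 53, 69) 660.0
  z 0.018 [528.5 282. ] axes [39.1 64.5]
blob (391, 125, 54, 131) 649.0
  z 0.018 [566.8 319.9] axes [ 23.6 117.9]
blob (506, 111, 54, 152) 4624.0
  z 0.018 [694.9 298.5] axes [ 50.  183.2]
blob (0, 0, 420, 298) 76646.0
  z 0.018 [346.8 354.5] axes [346.1 368.4]
```

View pics/w2.png

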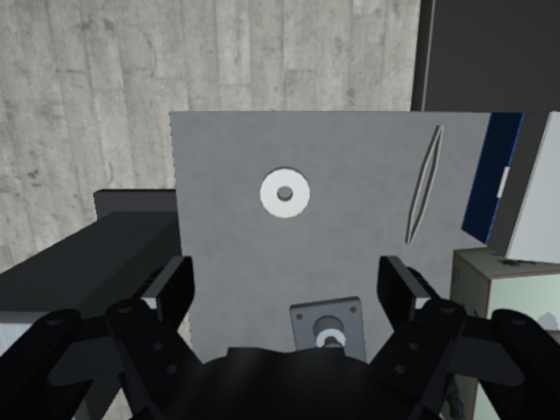

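The medium ring is plain at (285,192), the plunger is at (330,338) and the forceps are at (425,185). The mask merged the ring with the cabinet top, so I'll raise the threshold.

```bash
python3 - <<'E'
from h import *
m=env.camera_model("wrist"); im=np.load("w2.npz")["im"]
g=im.min(2); print(g[192,265],g[150,285])
M=(g>175).astype(np.uint8); M[:150]=0;M[240:]=0;M[:,:240]=0;M[:,330:]=0
k=max(cv2.findContours(M,0,1)[0],key=cv2.contourArea)
print(cv2.fitEllipse(plane(m,k.reshape(-1,2),.018)[:,:2].astype(np.float32)*1000), plane(m,[[331,338]],.05))
E
```

```text
210 121
((430.3225402832031, 323.9434814453125), (46.477787017822266, 46.551700592041016), 178.53115844726562) [[0.47677161 0.18433179 0.05      ]]
```

servo_tool(
  steps=[
    {"tx":-0.3,"ty":-0.4,"tz":-4,"yaw":0,"claw":8.5},
    {"tx":0,"ty":0,"tz":-4,"yaw":0,"claw":8.5},
    {"tx":0,"ty":0,"tz":-4,"yaw":0,"claw":8.5},
    {"tx":0,"ty":0,"tz":-3,"yaw":0,"claw":8.5},
    {"tx":0,"ty":0,"tz":-1.9,"yaw":0,"claw":8.5},
    {"tx":0,"ty":0,"tz":0,"yaw":0,"claw":8.5},
    {"tx":0,"ty":0,"tz":0,"yaw":0,"claw":4.5},
    {"tx":0,"ty":0,"tz":0,"yaw":0,"claw":4.5},
    {"tx":0,"ty":0,"tz":0,"yaw":0,"claw":4.5},
    {"tx":0,"ty":0,"tz":0,"yaw":0,"claw":4.5},
    {"tx":0,"ty":0,"tz":0,"yaw":0,"claw":4.5},
    {"tx":0,"ty":0,"tz":0,"yaw":0,"claw":4.5},
  ],
  newtons=30,
)

```text
time_s: 3.4
position: [0.4322, 0.3206, 0.0245]
tool_rot: [[0.003, 1.0, 0.003], [1.0, -0.003, 0.001], [0.001, 0.003, -1.0]]
ft_force: [-1.1, -1.8, 6.6]
grip_width: 0.0484
gripper_force: 30.1
```

```bash
python3 - <<'E'
from h import *
o=env.observe();m,im,D=snap("wrist","w3"); np.savez("w3.npz",im=im,D=D)
print(o["time_s"],o["position"],o["grip_width"],o["gripper_force"],o["ft_force"])
g=im.min(2)
M=(g>175).astype(np.uint8)
for k in cv2.findContours(M,0,1)[0]:
    if cv2.contourArea(k)>1500: print(cv2.boundingRect(k),cv2.fitEllipse(plane(m,k.reshape(-1,2),.018)[:,:2].astype(np.float32)*1000))
E
```

```text
3.4 [0.43217732 0.32057799 0.02449079] 0.04841261296662044 30.06807651836425 [-1.08175734 -1.82343477  6.63584176]
(234, 211, 104, 97) ((432.5068054199219, 326.30657958984375), (47.71231460571289, 47.9052734375), 2.240077018737793)
```

View pics/w3.png

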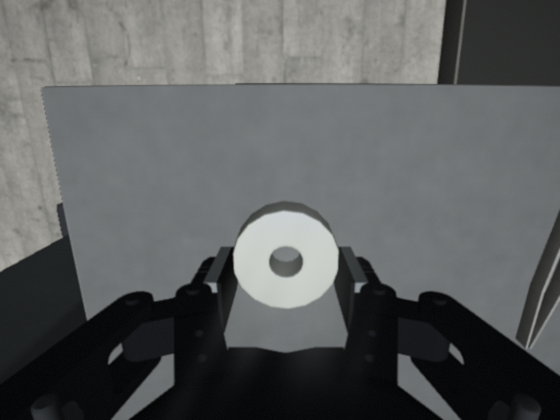

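Ring gripped, at (286,258) in the hand, offset about +6 mm in y from the TCP. I'll lift and carry it just past the arbor so that the arbor is in view.

servo_tool(
  steps=[
    {"tx":0,"ty":0,"tz":2,"yaw":0,"claw":4.5},
    {"tx":0,"ty":0,"tz":4,"yaw":0,"claw":4.5},
    {"tx":0,"ty":0,"tz":4,"yaw":0,"claw":4.5},
    {"tx":0.6,"ty":-3,"tz":3.5,"yaw":0,"claw":4.5},
    {"tx":1,"ty":-4,"tz":0,"yaw":0,"claw":4.5},
    {"tx":1,"ty":-4,"tz":0,"yaw":0,"claw":4.5},
    {"tx":1,"ty":-4,"tz":0,"yaw":0,"claw":4.5},
    {"tx":1,"ty":-4,"tz":0,"yaw":0,"claw":4.5},
    {"tx":1,"ty":-4,"tz":0,"yaw":0,"claw":4.5},
    {"tx":1,"ty":-4,"tz":0,"yaw":0,"claw":4.5},
    {"tx":0,"ty":-3,"tz":0,"yaw":0,"claw":4.5},
    {"tx":0,"ty":-1,"tz":0,"yaw":0,"claw":4.5},
    {"tx":0,"ty":0,"tz":0,"yaw":0,"claw":4.5},
    {"tx":0,"ty":0,"tz":0,"yaw":0,"claw":4.5},
    {"tx":0,"ty":0,"tz":0,"yaw":0,"claw":4.5},
  ],
)

```text
time_s: 4.95
position: [0.4973, 0.0117, 0.1579]
tool_rot: [[0.001, 1.0, 0.0], [1.0, -0.001, 0.0], [0.0, 0.0, -1.0]]
ft_force: [-0.8, -0.3, -0.8]
grip_width: 0.0477
gripper_force: 31.6
```

```bash
python3 - <<'E'
from h import *
o=env.observe();m,im,D=snap("wrist","w4"); np.savez("w4.npz",im=im,D=D,T=m["T"])
print(o["time_s"],o["position"],o["grip_width"],o["gripper_force"],o["ft_force"])
g=im.min(2)
M=(g>175).astype(np.uint8)
for k in cv2.findContours(M,0,1)[0]:
    if cv2.contourArea(k)>800: print(cv2.boundingRect(k),[ (z,cv2.fitEllipse(plane(m,k.reshape(-1,2),z)[:,:2].astype(np.float32)*1000)) for z in (.029,o["position"][2]-.0065)])
E
```

```text
4.95 [0.49732347 0.01165606 0.15790898] 0.04773105406912506 31.582091404125094 [-0.82772576 -0.31038516 -0.80346902]
(234, 211, 104, 97) [(0.029, ((497.7132263183594, -42.11708450317383), (92.4717788696289, 93.13072204589844), 167.93251037597656)), (np.float64(0.1514089776005458), ((497.668212890625, 17.398937225341797), (47.86669158935547, 48.207786560058594), 167.9329071044922))]
(245, 88, 82, 84) [(0.029, ((498.0626220703125, 71.14305877685547), (63.80611801147461, 63.844573974609375), 49.970176696777344)), (np.float64(0.1514089776005458), ((497.8490905761719, 76.02643585205078), (33.028324127197266, 33.04822540283203), 49.95076370239258))]
```

View pics/w4.png

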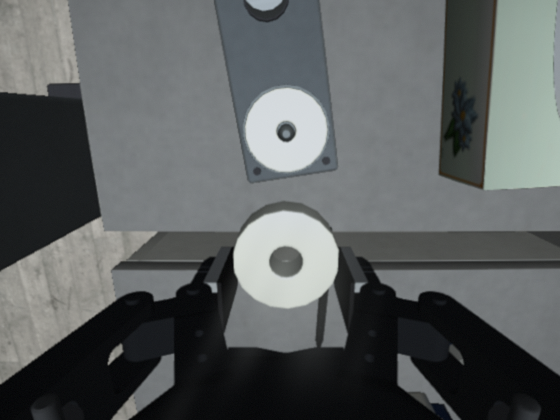

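The arbor tip shows at (286,131) in the large ring (centre (286,130)), and the held ring is at (286,258). I need the arbor's axis apart from the ring's bore.

```bash
python3 - <<'E'
from h import *
d=np.load("w4.npz"); im=d["im"]; D=d["D"]; m=env.camera_model("wrist")
print(im.min(2)[118:146,272:301])
C=cloud(m,D)
print((C[118:146:1,274:299,2]*1000).round().astype(int))
print(plane(m,[[286,131]],.073),plane(m,[[286,131]],.029))
E
```

```text
[[212 212 213 213 213 212 212 213 212 213 212 212 213 213 212 213 213 212
  213 213 212 213 213 213 212 213 213 213 212]
 [213 213 213 213 212 213 213 213 213 212 213 210 210 209 208 209 209 211
  212 213 213 213 213 213 213 212 212 213 213]
 [213 214 213 214 212 213 214 214 211 209 203 193 189 188 184 185 190 199
  206 209 212 213 213 213 213 213 214 213 213]
 [213 212 213 213 213 213 213 210 203 192 173 152 147 142 134 137 148 166
  183 197 207 212 213 213 213 212 213 212 212]
 [213 213 213 213 213 212 210 201 181 153 129 118 124 123 119 121 122 129
  143 164 188 205 211 213 213 213 213 213 213]
 [212 213 213 212 212 210 197 173 146 130 122 112 107 101 102 109 111 117
  124 127 151 187 206 212 213 213 213 213 213]
 [213 213 214 213 212 202 166 130 124 119 107  88  72  66  67  69  76  94
  112 119 123 152 187 207 213 213 213 213 212]
 [213 213 213 211 207 186 136 114 113  89  69  60  56  58  58  56  58  66
   86 110 118 123 155 198 211 213 213 212 214]
 [212 213 213 212 200 161 123 116  97  67  57  58  61  64  63  62  62  61
   65  86 111 115 127 182 207 213 213 213 214]
 [213 214 2
[... 4603 characters left out ...]
9  32  31  31  30  30  30  64  67  68  68  69  69  70  68  68  67  66
   30  30  32  30  31  30  30]
 [ 31  29  30  31  31  31  30  30  65  65  65  66  67  66  67  64  29  31
   31  30  30  29  30  30  30]
 [ 30  31  31  30  31  30  29  31  30  30  30  29  31  64  31  30  30  31
   31  28  31  30  30  30  30]
 [ 31  30  30  31  30  32  30  30  29  30  31  32  31  29  31  31  30  31
   31  29  29  30  31  31  30]
 [ 30  30  31  30  31  31  30  31  30  31  30  30  30  30  30  31  31  31
   30  30  30  31  28  30  31]
 [ 31  30  30  30  29  31  31  30  30  29  30  30  30  32  31  30  30  30
   31  30  30  31  29  31  30]]
[[0.4981353  0.07273423 0.073     ]] [[0.49823656 0.0709556  0.029     ]]
```

servo_tool(
  steps=[
    {"tx":0.06,"ty":2.7,"tz":0,"yaw":0,"claw":4.5},
    {"tx":0,"ty":2.7,"tz":0,"yaw":0,"claw":4.5},
    {"tx":0,"ty":0,"tz":-2.5,"yaw":0,"claw":4.5},
    {"tx":0,"ty":0,"tz":-2.5,"yaw":0,"claw":4.5},
    {"tx":0,"ty":0,"tz":0,"yaw":0,"claw":4.5},
    {"tx":0,"ty":0,"tz":0,"yaw":0,"claw":4.5},
    {"tx":0,"ty":0,"tz":0,"yaw":0,"claw":4.5},
  ],
)

```text
time_s: 5.7
position: [0.4987, 0.0645, 0.1089]
tool_rot: [[0.002, 1.0, 0.002], [1.0, -0.002, -0.0], [-0.0, 0.002, -1.0]]
ft_force: [0.0, -0.1, 0.3]
grip_width: 0.0477
gripper_force: 31.5
```

```bash
python3 - <<'E'
from h import *
o=env.observe();m,im,D=snap("wrist","w5"); np.savez("w5.npz",im=im,D=D,T=m["T"])
print(o["time_s"],o["position"],o["grip_width"],o["ft_force"],o["tool_rot"].round(4).tolist())
g=im.min(2)
M=(g>175).astype(np.uint8)
for k in cv2.findContours(M,0,1)[0]:
    if cv2.contourArea(k)>800: print(cv2.boundingRect(k),cv2.fitEllipse(plane(m,k.reshape(-1,2),o["position"][2]-.0065)[:,:2].astype(np.float32)*1000))
c=im[225:300,240:335]; cv2.imwrite("pics/w5c.png",cv2.resize(c,None,fx=6,fy=6)[:,:,::-1])
E
```

```text
5.7 [0.4986839  0.06447966 0.10891101] 0.04768269543691472 [ 0.02177063 -0.06099269  0.33836353] [[0.0022, 1.0, 0.002], [1.0, -0.0022, -0.0002], [-0.0002, 0.002, -1.0]]
(234, 211, 104, 97) ((499.0716247558594, 70.26979064941406), (47.865604400634766, 48.176002502441406), 166.46371459960938)
(237, 167, 95, 60) ((498.0517578125, 99.07624053955078), (30.169511795043945, 39.726417541503906), 91.99811553955078)
```

View pics/w5c.png

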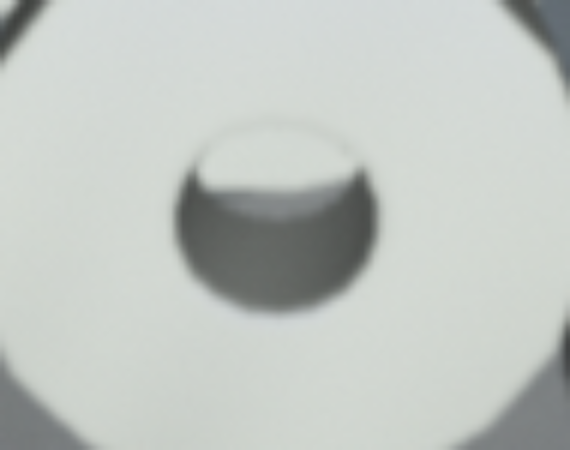

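Through the bore (crop about (280,215)) I see only the ring below, nothing fouling. I'll correct by -0.7 and +1 mm and descend partway.

servo_tool(
  steps=[
    {"tx":-0.07,"ty":0.1,"tz":0,"yaw":0,"claw":4.5},
    {"tx":0,"ty":0,"tz":-0.6,"yaw":0,"claw":4.5},
    {"tx":0,"ty":0,"tz":-0.6,"yaw":0,"claw":4.5},
    {"tx":0,"ty":0,"tz":-0.5,"yaw":0,"claw":4.5},
    {"tx":0,"ty":0,"tz":-0.5,"yaw":0,"claw":4.5},
    {"tx":0,"ty":0,"tz":0,"yaw":0,"claw":4.5},
    {"tx":0,"ty":0,"tz":0,"yaw":0,"claw":4.5},
  ],
)

```text
time_s: 6.45
position: [0.4974, 0.0654, 0.0856]
tool_rot: [[0.002, 1.0, -0.0], [1.0, -0.002, 0.0], [0.0, -0.0, -1.0]]
ft_force: [0.2, -0.1, -1.0]
grip_width: 0.0479
gripper_force: 31.5
```

servo_tool(
  steps=[
    {"tx":0,"ty":0,"tz":-0.6,"yaw":0,"claw":4.5},
    {"tx":0,"ty":0,"tz":-0.6,"yaw":0,"claw":4.5},
    {"tx":0,"ty":0,"tz":-0.6,"yaw":0,"claw":4.5},
    {"tx":0,"ty":0,"tz":-0.6,"yaw":0,"claw":4.5},
    {"tx":0,"ty":0,"tz":-0.4,"yaw":0,"claw":4.5},
    {"tx":0,"ty":0,"tz":0,"yaw":0,"claw":4.5},
    {"tx":0,"ty":0,"tz":0,"yaw":0,"claw":4.5},
  ],
)

```text
time_s: 7.15
position: [0.4975, 0.0654, 0.0577]
tool_rot: [[0.002, 1.0, 0.0], [1.0, -0.002, -0.0], [-0.0, 0.0, -1.0]]
ft_force: [-0.7, -0.2, -1.3]
grip_width: 0.0476
gripper_force: 31.5
```

Threading freely; about 4 mm left. I'll settle it, release partly, and rise.

servo_tool(
  steps=[
    {"tx":0,"ty":0,"tz":-0.3,"yaw":0,"claw":4.5},
    {"tx":0,"ty":0,"tz":-0.1,"yaw":0,"claw":4.5},
    {"tx":0,"ty":0,"tz":0,"yaw":0,"claw":4.5},
    {"tx":0,"ty":0,"tz":0,"yaw":0,"claw":5.5},
    {"tx":0,"ty":0,"tz":0,"yaw":0,"claw":6.5},
    {"tx":0,"ty":0,"tz":0,"yaw":0,"claw":7.5},
    {"tx":0,"ty":0,"tz":0,"yaw":0,"claw":7.5},
    {"tx":0,"ty":0,"tz":0,"yaw":0,"claw":7.5},
    {"tx":0,"ty":0,"tz":2,"yaw":0,"claw":8},
    {"tx":0,"ty":0,"tz":4,"yaw":0,"claw":8},
    {"tx":0,"ty":-1,"tz":4,"yaw":0,"claw":8},
    {"tx":0,"ty":-3,"tz":0,"yaw":0,"claw":8},
    {"tx":0,"ty":-1,"tz":0,"yaw":0,"claw":8},
    {"tx":0,"ty":0,"tz":0,"yaw":0,"claw":8},
  ],
)

```text
time_s: 8.55
position: [0.4971, 0.0145, 0.1533]
tool_rot: [[0.005, 1.0, -0.001], [1.0, -0.005, 0.0], [0.0, -0.001, -1.0]]
ft_force: [-0.4, 0.3, -0.0]
grip_width: 0.08
gripper_force: 0.0
```

```bash
cat >> h.py <<'E'
def white(save,zs,lo=175,amin=800):
    o=env.observe();m,im,D=snap("wrist",save); np.savez(save+".npz",im=im,D=D,T=m["T"])
    print(round(o["time_s"],2),o["position"].round(4),o["grip_width"].__round__(4),o["ft_force"].round(1))
    C=cloud(m,D)
    for k in cv2.findContours((im.min(2)>lo).astype(np.uint8),0,1)[0]:
        if cv2.contourArea(k)>amin:
            B=np.zeros((420,560),np.uint8); cv2.drawContours(B,[k],-1,1,-1); h=C[...,2][(B>0)&(D>0)]
            print(cv2.boundingRect(k),"medz",np.median(h).round(4))
            for z in zs:
                e=cv2.fitEllipse(plane(m,k.reshape(-1,2),z)[:,:2].astype(np.float32)*1000); print("  z",round(z,3),np.round(e[0],1),np.round(e[1],1))
    return m,im,D,C
E
python3 - <<'E'
from h import *
m,im,D,C=white("w6",[.029,.047],amin=500)
r=np.hypot(C[...,0]-.4983,C[...,1]-.0712)
for a,b in((.010,.023),(.027,.031)):
    q=(r>a)&(r<b)&(D>0); P=C[q]; A=np.c_[P[:,:2]-[.4983,.0712],np.ones(len(P))]; s=np.abs(P[:,2]-np.median(P[:,2]))<.008
    print(len(P),np.linalg.lstsq(A[s],P[s,2],rcond=None)[0].round(4))
E
```

```text
8.55 [0.4971 0.0145 0.1533] 0.08 [-0.4  0.3 -0. ]
(245, 92, 83, 84) medz 0.0478
  z 0.029 [498.   71.1] [63.8 63.9]
  z 0.047 [498.   72.1] [59.2 59.3]
2635 [ 0.0021 -0.0002  0.0483]
1191 [ 0.0001 -0.0021  0.0302]
```

View pics/w6.png

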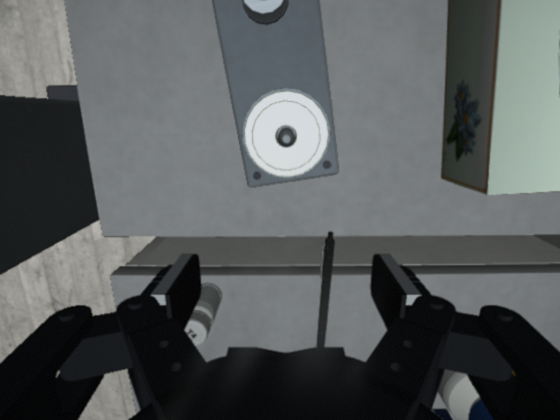

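Both rings lie flat (tops at 48 and 30 mm, no tilt), arbor tip at (286,136). On to the small ring.

servo_tool(
  steps=[
    {"tx":-0.8,"ty":-4,"tz":1.5,"yaw":0,"claw":7},
    {"tx":-0.8,"ty":-4,"tz":1.5,"yaw":0,"claw":7},
    {"tx":-0.9,"ty":-4,"tz":0,"yaw":0,"claw":7},
    {"tx":-0.9,"ty":-4,"tz":0,"yaw":0,"claw":7},
    {"tx":-0.9,"ty":-4,"tz":0,"yaw":0,"claw":7},
    {"tx":-0.9,"ty":-4,"tz":0,"yaw":0,"claw":7},
    {"tx":-0.9,"ty":-4,"tz":0,"yaw":0,"claw":7},
    {"tx":-0.6,"ty":-2.5,"tz":0,"yaw":0,"claw":7},
    {"tx":0,"ty":0,"tz":0,"yaw":0,"claw":7},
    {"tx":0,"ty":0,"tz":0,"yaw":0,"claw":7},
  ],
)

```text
time_s: 9.6
position: [0.4305, -0.2888, 0.1829]
tool_rot: [[0.003, 1.0, -0.001], [1.0, -0.003, 0.002], [0.002, -0.001, -1.0]]
ft_force: [0.7, 0.1, 0.2]
grip_width: 0.0697
gripper_force: 0.0
```

```bash
python3 -c "
from h import *
white('w7',[.014],amin=400)"
```

```text
9.6 [ 0.4305 -0.2888  0.1829] 0.0697 [0.7 0.1 0.2]
(126, 183, 58, 95) medz -0.7207
  z 0.014 [ 301.9 -329.5] [48.6 83. ]
(268, 180, 36, 36) medz 0.015
  z 0.014 [ 430.9 -294.4] [34.2 34.5]
(141, 107, 35, 82) medz -0.7209
  z 0.014 [ 315.1 -240.1] [25.7 73.2]
(96, 107, 39, 90) medz -0.721
  z 0.014 [ 272.4 -240.1] [29.2 86.4]
(47, 77, 49, 131) medz -0.7209
  z 0.014 [ 230.1 -232.6] [ 36.8 103.5]
(0, 67, 63, 203) medz -0.721
  z 0.014 [ 182.6 -267.5] [ 43.4 169.3]
```

servo_tool(
  steps=[
    {"tx":0.05,"ty":-0.55,"tz":-4,"yaw":0,"claw":7},
    {"tx":0,"ty":0,"tz":-4,"yaw":0,"claw":7},
    {"tx":0,"ty":0,"tz":-4,"yaw":0,"claw":7},
    {"tx":0,"ty":0,"tz":-3,"yaw":0,"claw":7},
    {"tx":0,"ty":0,"tz":-1,"yaw":0,"claw":7},
    {"tx":0,"ty":0,"tz":0,"yaw":0,"claw":7},
    {"tx":0,"ty":0,"tz":0,"yaw":0,"claw":7},
  ],
)

```text
time_s: 10.35
position: [0.4317, -0.2951, 0.0249]
tool_rot: [[0.002, 1.0, 0.001], [1.0, -0.002, -0.001], [-0.001, 0.001, -1.0]]
ft_force: [-0.5, 0.1, 0.1]
grip_width: 0.0702
gripper_force: 0.0
```

servo_tool(
  steps=[
    {"tx":0,"ty":0,"tz":-0.3,"yaw":0,"claw":7},
    {"tx":0,"ty":0,"tz":0,"yaw":0,"claw":3.1},
    {"tx":0,"ty":0,"tz":0,"yaw":0,"claw":3.1},
    {"tx":0,"ty":0,"tz":0,"yaw":0,"claw":3.1},
    {"tx":0,"ty":0,"tz":0,"yaw":0,"claw":3.1},
    {"tx":0,"ty":0,"tz":0,"yaw":0,"claw":3.1},
    {"tx":0,"ty":0,"tz":0,"yaw":0,"claw":3.1},
    {"tx":0,"ty":0,"tz":0,"yaw":0,"claw":3.1},
  ],
  newtons=30,
)

```text
time_s: 11.15
position: [0.4311, -0.2953, 0.0215]
tool_rot: [[0.002, 1.0, 0.001], [1.0, -0.002, -0.001], [-0.001, 0.001, -1.0]]
ft_force: [-0.0, 1.8, 6.7]
grip_width: 0.0354
gripper_force: 29.3
```

```bash
python3 -c "
from h import *
white('w8',[.014],amin=1500)"
```

```text
11.15 [ 0.4311 -0.2953  0.0215] 0.0354 [-0.   1.8  6.7]
(249, 235, 74, 67) medz 0.015
  z 0.014 [ 431.3 -294.3] [33.9 34. ]
```

servo_tool(
  steps=[
    {"tx":0,"ty":0,"tz":2,"yaw":0,"claw":3.1},
    {"tx":0,"ty":0,"tz":4,"yaw":0,"claw":3.1},
    {"tx":0,"ty":0,"tz":4,"yaw":0,"claw":3.1},
    {"tx":0.4,"ty":2.6,"tz":3,"yaw":0,"claw":3.1},
    {"tx":0.7,"ty":4,"tz":0,"yaw":0,"claw":3.1},
    {"tx":0.8,"ty":4,"tz":0,"yaw":0,"claw":3.1},
    {"tx":0.8,"ty":4,"tz":0,"yaw":0,"claw":3.1},
    {"tx":0.8,"ty":4,"tz":0,"yaw":0,"claw":3.1},
    {"tx":0.8,"ty":4,"tz":0,"yaw":0,"claw":3.1},
    {"tx":0.8,"ty":4,"tz":0,"yaw":0,"claw":3.1},
    {"tx":0.8,"ty":4,"tz":0,"yaw":0,"claw":3.1},
    {"tx":0.8,"ty":4,"tz":0,"yaw":0,"claw":3.1},
    {"tx":0,"ty":2,"tz":0,"yaw":0,"claw":3.1},
    {"tx":0,"ty":0,"tz":-2,"yaw":0,"claw":3.1},
    {"tx":0,"ty":0,"tz":-2,"yaw":0,"claw":3.1},
    {"tx":0,"ty":0,"tz":0,"yaw":0,"claw":3.1},
    {"tx":0,"ty":0,"tz":0,"yaw":0,"claw":3.1},
  ],
)

```text
time_s: 12.9
position: [0.498, 0.0707, 0.1112]
tool_rot: [[0.003, 1.0, -0.0], [1.0, -0.003, 0.0], [0.0, -0.0, -1.0]]
ft_force: [-0.3, -0.1, 0.5]
grip_width: 0.0349
gripper_force: 30.1
```

```bash
python3 -c "
from h import *
white('w9',[env.observe()['position'][2]-.0075,.029],amin=1500)"
```

```text
12.9 [0.498  0.0707 0.1112] 0.0349 [-0.3 -0.1  0.5]
(249, 235, 74, 67) medz 0.1046
  z 0.104 [498.3  71.8] [34.1 34.1]
  z 0.029 [498.2  33.1] [53.3 53.4]
(239, 175, 93, 73) medz 0.0473
  z 0.104 [498.2  99.5] [34. 42.]
  z 0.029 [498.   76.4] [53.2 65.7]
```

servo_tool(
  steps=[
    {"tx":0,"ty":-0.04,"tz":-0.8,"yaw":0,"claw":3.1},
    {"tx":0,"ty":0,"tz":-0.6,"yaw":0,"claw":3.1},
    {"tx":0,"ty":0,"tz":-0.6,"yaw":0,"claw":3.1},
    {"tx":0,"ty":0,"tz":-0.6,"yaw":0,"claw":3.1},
    {"tx":0,"ty":0,"tz":0,"yaw":0,"claw":3.1},
    {"tx":0,"ty":0,"tz":0,"yaw":0,"claw":3.1},
  ],
)

```text
time_s: 13.55
position: [0.4979, 0.0704, 0.0846]
tool_rot: [[0.003, 1.0, -0.0], [1.0, -0.003, 0.0], [0.0, -0.0, -1.0]]
ft_force: [-0.9, -0.1, -0.8]
grip_width: 0.035
gripper_force: 30.1
```

servo_tool(
  steps=[
    {"tx":0,"ty":0,"tz":-0.5,"yaw":0,"claw":3.1},
    {"tx":0,"ty":0,"tz":-0.5,"yaw":0,"claw":3.1},
    {"tx":0,"ty":0,"tz":-0.4,"yaw":0,"claw":3.1},
    {"tx":0,"ty":0,"tz":-0.15,"yaw":0,"claw":3.1},
    {"tx":0,"ty":0,"tz":0,"yaw":0,"claw":3.1},
    {"tx":0,"ty":0,"tz":0,"yaw":0,"claw":3.1},
  ],
)

```text
time_s: 14.15
position: [0.498, 0.0705, 0.0693]
tool_rot: [[0.002, 1.0, 0.0], [1.0, -0.002, -0.0], [-0.0, 0.0, -1.0]]
ft_force: [1.2, -0.4, -0.0]
grip_width: 0.0347
gripper_force: 30.1
```

servo_tool(
  steps=[
    {"tx":0,"ty":0,"tz":0,"yaw":0,"claw":4},
    {"tx":0,"ty":0,"tz":0,"yaw":0,"claw":5},
    {"tx":0,"ty":0,"tz":0,"yaw":0,"claw":6},
    {"tx":0,"ty":0,"tz":0,"yaw":0,"claw":6},
    {"tx":0,"ty":0,"tz":0,"yaw":0,"claw":6},
    {"tx":0,"ty":0,"tz":2,"yaw":0,"claw":6},
    {"tx":0,"ty":0,"tz":4,"yaw":0,"claw":6},
    {"tx":0,"ty":0,"tz":4,"yaw":0,"claw":6},
    {"tx":0,"ty":0,"tz":0,"yaw":0,"claw":6},
    {"tx":0,"ty":0,"tz":0,"yaw":0,"claw":6},
  ],
)

```text
time_s: 15.15
position: [0.4979, 0.0705, 0.1695]
tool_rot: [[0.002, 1.0, 0.001], [1.0, -0.002, -0.0], [-0.0, 0.001, -1.0]]
ft_force: [0.2, 0.6, -0.4]
grip_width: 0.06
gripper_force: 0.0
```

```bash
python3 - <<'E'
from h import *
m,im,D,C=white("w10",[.029,.056],amin=300)
r=np.hypot(C[...,0]-.4983,C[...,1]-.0712)
for a,b in((.009,.016),(.019,.023),(.027,.031)):
    q=(r>a)&(r<b)&(D>0); P=C[q]; A=np.c_[P[:,:2]-[.4983,.0712],np.ones(len(P))]; s=np.abs(P[:,2]-np.median(P[:,2]))<.006
    print(s.sum(),np.linalg.lstsq(A[s],P[s,2],rcond=None)[0].round(4))
# plunger head: highest points near the expected spot
q=(np.hypot(C[...,0]-.483,C[...,1]-.169)<.03)&(C[...,2]>.048)&(C[...,2]<.07)
v,u=np.nonzero(q); print("plunger",len(v),u.mean(),v.mean(),C[q].mean(0).round(4),C[q].min(0).round(4),C[q].max(0).round(4))
E
```

```text
15.15 [0.4979 0.0705 0.1695] 0.06 [ 0.2  0.6 -0.4]
(248, 163, 75, 71) medz 0.0484
  z 0.029 [498.   70.9] [64.  64.1]
  z 0.056 [498.  78.] [57.4 57.6]
(483, 67, 77, 190) medz 0.0699
  z 0.029 [712.3  82.1] [ 69.1 179.6]
  z 0.056 [690.5  88. ] [ 62.1 161.3]
4013 [-0.01   -0.3344  0.24  ]
1905 [-0.008   1.5885  0.2192]
1426 [0.0021 0.6169 0.2227]
plunger 885 263.6508474576271 74.8045197740113 [0.4832 0.1696 0.0563] [0.4716 0.1582 0.0507] [0.4948 0.1812 0.0598]
```

View pics/w10.png

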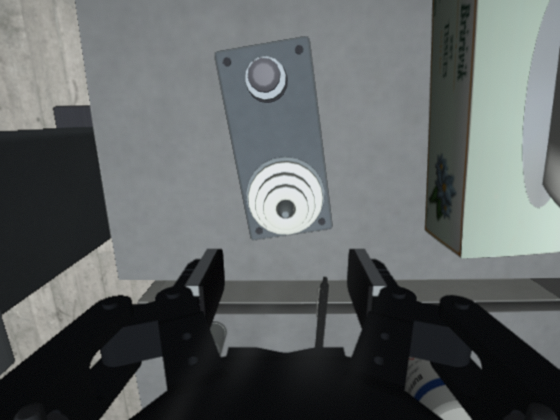

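The stack is concentric at (286,205) with the small ring on top; the plunger head is at (264,75). I'll go over the plunger, fingers closed.

servo_tool(
  steps=[
    {"tx":-0.5,"ty":3.3,"tz":0,"yaw":0,"claw":0},
    {"tx":-0.5,"ty":3.3,"tz":0,"yaw":0,"claw":0},
    {"tx":-0.5,"ty":3.3,"tz":0,"yaw":0,"claw":0},
    {"tx":0,"ty":0,"tz":-2,"yaw":0,"claw":0},
    {"tx":0,"ty":0,"tz":-2,"yaw":0,"claw":0},
    {"tx":0,"ty":0,"tz":-2,"yaw":0,"claw":0},
    {"tx":0,"ty":0,"tz":-2,"yaw":0,"claw":0},
    {"tx":0,"ty":0,"tz":0,"yaw":0,"claw":0},
    {"tx":0,"ty":0,"tz":0,"yaw":0,"claw":0},
    {"tx":0,"ty":0,"tz":0,"yaw":0,"claw":0},
  ],
)

```text
time_s: 16.2
position: [0.4832, 0.1695, 0.0897]
tool_rot: [[0.003, 1.0, 0.001], [1.0, -0.003, 0.0], [0.0, 0.001, -1.0]]
ft_force: [0.9, -0.5, 0.4]
grip_width: 0.0003
gripper_force: 0.0
```

```bash
python3 - <<'E'
from h import *
d=np.load("w10.npz"); m=dict(env.camera_model("wrist"),T=d["T"]); C=cloud(m,d["D"])
r=np.hypot(C[...,0]-.4983,C[...,1]-.0712)
for a,b,z in((.010,.016,.061),(.019,.023,.047),(.027,.031,.029)):
    P=C[(r>a)&(r<b)&(abs(C[...,2]-z)<.006)]; A=np.c_[P[:,:2]-[.4983,.0712],np.ones(len(P))]
    print(len(P),np.linalg.lstsq(A,P[:,2],rcond=None)[0].round(4))
E
```

```text
767 [-0.0028 -0.0023  0.0624]
620 [-0.0015 -0.0036  0.0484]
683 [-0.0009 -0.0031  0.0304]
```

Stack flat. Press down in small steps.

servo_tool(
  steps=[
    {"tx":0,"ty":0,"tz":-0.8,"yaw":0,"claw":0},
    {"tx":0,"ty":0,"tz":-0.5,"yaw":0,"claw":0},
    {"tx":0,"ty":0,"tz":-0.4,"yaw":0,"claw":0},
    {"tx":0,"ty":0,"tz":-0.3,"yaw":0,"claw":0},
    {"tx":0,"ty":0,"tz":0,"yaw":0,"claw":0},
    {"tx":0,"ty":0,"tz":0,"yaw":0,"claw":0},
  ],
)

```text
time_s: 16.8
position: [0.4828, 0.1695, 0.0694]
tool_rot: [[0.002, 1.0, -0.0], [1.0, -0.002, -0.0], [-0.0, -0.0, -1.0]]
ft_force: [-1.3, -0.4, 4.4]
grip_width: 0.0
gripper_force: 2.0
```

servo_tool(
  steps=[
    {"tx":0,"ty":0,"tz":-0.3,"yaw":0,"claw":0},
    {"tx":0,"ty":0,"tz":-0.2,"yaw":0,"claw":0},
    {"tx":0,"ty":0,"tz":0,"yaw":0,"claw":0},
    {"tx":0,"ty":0,"tz":0,"yaw":0,"claw":0},
  ],
)

```text
time_s: 17.2
position: [0.4829, 0.1695, 0.0649]
tool_rot: [[0.002, 1.0, 0.001], [1.0, -0.002, -0.0], [-0.0, 0.001, -1.0]]
ft_force: [-3.7, -1.0, 13.6]
grip_width: 0.0001
gripper_force: 6.4
```

Force 13.6 N, well over the spring's 6 N: it is on its stop. Release upward.

servo_tool(
  steps=[
    {"tx":0,"ty":0,"tz":0,"yaw":0,"claw":0},
    {"tx":0,"ty":0,"tz":1,"yaw":0,"claw":0},
    {"tx":0,"ty":0,"tz":2,"yaw":0,"claw":0},
    {"tx":0,"ty":0,"tz":4,"yaw":0,"claw":0},
    {"tx":0,"ty":0,"tz":4,"yaw":0,"claw":0},
    {"tx":0,"ty":-4,"tz":0,"yaw":0,"claw":0},
    {"tx":0,"ty":-4,"tz":0,"yaw":0,"claw":0},
    {"tx":0,"ty":-4,"tz":0,"yaw":0,"claw":0},
    {"tx":0,"ty":0,"tz":0,"yaw":0,"claw":0},
    {"tx":0,"ty":0,"tz":0,"yaw":0,"claw":0},
    {"tx":0,"ty":0,"tz":0,"yaw":0,"claw":0},
  ],
)

```text
time_s: 18.3
position: [0.4828, 0.0502, 0.1741]
tool_rot: [[0.002, 1.0, -0.0], [1.0, -0.002, 0.0], [0.0, -0.0, -1.0]]
ft_force: [0.0, -0.2, 0.1]
grip_width: -0.0002
gripper_force: 0.0
```

```bash
python3 - <<'E'
from h import *
m,im,D,C=white("w11",[.029],amin=1500)
r=np.hypot(C[...,0]-.4983,C[...,1]-.0712)
for a,b,z in((.010,.016,.061),(.019,.023,.047),(.027,.031,.029)):
    P=C[(r>a)&(r<b)&(abs(C[...,2]-z)<.006)]; A=np.c_[P[:,:2]-[.4983,.0712],np.ones(len(P))]
    print(len(P),np.linalg.lstsq(A,P[:,2],rcond=None)[0].round(4))
q=(np.hypot(C[...,0]-.483,C[...,1]-.1695)<.007)&(C[...,2]<.08)
print("plunger z",np.median(C[q][:,2]))
E
```

```text
18.3 [0.4828 0.0502 0.1741] -0.0002 [ 0.  -0.2  0.1]
(266, 138, 74, 73) medz 0.0483
  z 0.029 [498.1  71. ] [64.1 64.4]
(483, 32, 77, 200) medz 0.0698
  z 0.029 [697.3  72.1] [ 63.3 190.5]
796 [ 0.0024 -0.0019  0.0623]
697 [ 0.0011 -0.0006  0.0484]
788 [ 0.0007 -0.0021  0.0304]
plunger z 0.05730166191525188
```

The stack is seated and the plunger is back up, so I'll hand it in.

```bash
python3 -c "
from rig import env
print(env.close_job())"
```

```text
the job is handed in; nothing more can be done
None
```

Job handed in at about 18 s: the medium then the small spacer lie flat on the arbor above the large one, and the plunger was pressed to its stop (13.6 N) and measured back at full height afterwards.

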